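# Make up the pipe kit and the electrical kit for a condensing unit

### The arm

A 6-joint arm with a two-finger parallel gripper is mounted at the origin on the work surface. World frame = base frame: x ahead of the robot, y to its left, z up, the work surface at z = 0. Lengths are in m, angles in rad, forces in N, time in s.
With the tool pointing down it reaches from about 0.25 to 0.775 m from the base axis. Payload 4 kg.
Tool frame: the origin (TCP) lies midway between the tips of the shut fingers; the grasp point (between the pads) lies 19 mm behind it; z points along the fingers, y is the line along which they close (so a half turn about z gives the same grasp; the last joint's range is limited). The gripper opens to 94 mm and grips with 3 to 60 N. Pads are 16 mm wide; open, the fingers measure 119 mm over their backs; the gripper's body (75 mm by 177 mm) begins 78 mm behind the grasp point.
Start: joints at [1.242, 0.087, 1.371, -0, 1.684, -0.103], TCP at [0.123, 0.536, 0.206] pointing down, gripper open.
Joint ranges: [-3.1, 3.1], [-0.76, 2.03], [0.27, 2.55], [-1.08, 4.22], [0.17, 2.65], [-2.57, 2.57]. Speed limits (rad/s): [2.79, 2.79, 3.14, 3.14, 3.14, 3.14].

### API

Orientations are given as [roll, pitch, yaw] about the fixed x, y, z axes, in that order (R = Rz(yaw) Ry(pitch) Rx(roll)).
In Python, from workcell import ctrl gives the robot as it stands.
- The arm moves only by the shell command python3 -m pendant 'ROWS' [FORCE]. ROWS is text: rows parted by semicolons, each of 7 numbers parted by spaces: the shift along the tool's x, y, z scaled (see below), then the turn, a rotation vector about the tool's x, y, z scaled (see below), then the closure, from -1 (fully open) to 1 (shut). In form: dx dy dz rx ry rz grip; .... A call has exactly 8 rows; each row is the pose to reach, as a shift and turn from the pose commanded when the call began, along the tool's axes at that moment; what a row does not reach only later rows make up. The controller multiplies each number of a shift by 0.8 m and each number of a turn by pi/4 rad. A row lasts 1/8 s, in which the tool goes at most 62.5 mm and 10.7 degrees, less where a joint would pass 70% of its speed; a pose out of reach is approached as far as the arm can. A call with a number of a shift or a turn outside -1 to 1 is refused whole. A call with a gripper value outside its range is refused whole. The fingers move at their own pace and stop on an object; FORCE is the grip in N (left out, the last holds). Time passes only in rows, so rows that repeat a pose let the fingers close, or fill a call up. It gives the time, the measured TCP pose, the force, the opening and the grip force at its end, in the units of the state.
- ctrl.state(): the state, without advancing time (a new reading comes with each control period).
- ctrl.camera(name): name is "scene" or "top" or "wrist"; returns a dict with "image" (400x640x3 uint8, red, green, blue), "intrinsics" (3x3 intrinsics, pixels), "T" (4x4, takes a point from camera to world coordinates). Camera axes: x right, y up, looking along -z (the intrinsics and any distortion apply to the point x, -y, -z); pixel columns grow to the right and rows downward; lengths in m; the calibration is good to about 2 mm. A picture is of the moment at which its call begins. There is no depth.
- ctrl.hand_in(): hands the job in; it is judged then, once.
The state is a dict: "time": time; "q": joint angles; "qd": joint speeds; "tau": joint torques, N m; "eef_pos": TCP position; "tool_rot": TCP orientation; "contact_force": force on the tool from outside, world axes, zero at the start; "moment": the same for the moment, N m; "grip_width": finger opening in m; "grip_force": force on a finger pad.
Only numpy, scipy, OpenCV 4.12 (cv2) and the standard library are available. Lean on these libraries where they do the work, as an engineer would, in place of code of your own. Each camera call takes 0.05 s, during which the arm holds its last target. There are 200 camera calls.

### The job

Make up the two part kits for the next condensing unit, one part standing upright in each tray pocket. In the three-pocket tray, starting from the end with the hanging tab, put the copper filter drier, then the brass sight glass, then the handwheel valve; in the two-pocket tray put the white contactor in the pocket next to the hanging tab and the oval capacitor in the other. Leave the water bottle, the spanner and the loose copper U-bend where they lie.

Things in the scene. Friction and masses are not known exactly. Their poses are not given: they have to be found in the camera images.
- pipe_tray: Shallow black tray (grey pocket floors) with three square pockets in one row along its y axis, fixed to the bench; 80 mm (x) by 232 mm (y). Origin at the centre of its underside, z up. Floor 4 mm thick; walls and ribs 4 mm thick, tops 12 mm above the bench. Pockets 72 by 72 mm inside, centres at y = +76, 0 and -76 mm (x = 0). A flat hanging tab with a hole (50 mm wide, 28 mm long, 4 mm thick) sticks out of its +y end, so the pocket next to the tab is the one at y = +76.
- electric_tray: Shallow black tray (grey pocket floors) with two square pockets in one row along its y axis, fixed to the bench; 80 mm (x) by 156 mm (y). Origin at the centre of its underside, z up. Floor 4 mm thick; walls and ribs 4 mm thick, tops 12 mm above the bench. Pockets 72 by 72 mm inside, centres at y = +38 and -38 mm (x = 0). A flat hanging tab with a hole (50 mm wide, 28 mm long, 4 mm thick) sticks out of its +y end, so the pocket next to the tab is the one at y = +38.
- drier_mid (a point): Filter drier: copper canister of revolution, standing, loose, 72 mm tall: 44 mm diameter up to 46 mm, a cone to 60 mm, then an 18 mm diameter neck. The point is on its axis half-way up, 36 mm above its underside; z up. About 0.22 kg.
- sight_glass_mid (a point): Sight glass: low hexagonal brass body, 40 mm across flats (46 mm across corners, flats face its x axis) and 34 mm tall, with a 38 mm round window on top, 40 mm tall in all; standing, loose. The point is on its axis half-way up, 20 mm above its underside; z up. About 0.2 kg.
- valve_mid (a point): Shut-off valve: square brass body 34 by 34 mm and 40 mm tall, a round black handwheel (about 35 mm diameter, 50 to 60 mm above the underside) on a thin stem on top, and two copper stubs of 16 mm diameter along its y axis, 60 mm end to end, axis 22 mm above the underside; standing, loose, 60 mm tall. Its faces across x are free to grip. The point is on its axis half-way up, 30 mm above its underside; z up. About 0.25 kg.
- contactor_mid (a point): Contactor: white moulded block 44 mm (x) by 50 mm (y), 36 mm tall with a raised step 44 mm (x) by 24 mm (y) along its middle up to 52 mm; six steel screws on the lower shoulders; standing, loose. The point is on its axis half-way up, 26 mm above its underside; z up. About 0.22 kg.
- capacitor_mid (a point): Run capacitor: oval bare-metal can 32 mm (x) by 52 mm (y), 64 mm tall, with two thin blade terminals on top to 74 mm; standing, loose. The point is on its axis half-way up, 37 mm above its underside; z up. About 0.18 kg.
- water_bottle: Clear water bottle, 64 mm diameter, 190 mm tall, standing loose at the left side. Origin at the centre of its underside. Not part of the job.
- spanner: Steel spanner, 180 mm long, lying along its x axis, loose at the right side. Origin under its middle. Not part of the job.
- u_bend: Copper return bend of 16 mm tube, about 95 by 54 mm, lying loose on the bench beyond the trays. Origin on the bench between its legs, near the curve. Not part of the job.
Mind the look-alikes: they are no part of the job. What is shaped like the electric_tray but brown or pink is not meant.

How it is judged:
At the end, for the whole second after the job is handed in: From the tab end: drier, sight glass, valve in the three-pocket tray; contactor, capacitor in the two-pocket tray. Each centre within 20 mm of its pocket centre along each tray axis, underside within 5 mm of the tray floor, upright within 0.12 rad, at rest (under 0.02 m/s) (x of drier_mid in the frame of pipe_tray between -0.02 and 0.02 m and y of drier_mid in the frame of pipe_tray between 0.056 and 0.096 m and z of drier_mid in the frame of pipe_tray between 0.035 and 0.045 m and angle between each of drier_mid, sight_glass_mid, valve_mid, contactor_mid, capacitor_mid's own z axis and vertical below 0.12 rad and linear speed of each of drier, sight_glass, valve, contactor, capacitor below 0.02 m/s and x of sight_glass_mid in the frame of pipe_tray between -0.02 and 0.02 m and y of sight_glass_mid in the frame of pipe_tray between -0.02 and 0.02 m and z of sight_glass_mid in the frame of pipe_tray between 0.019 and 0.029 m and x of valve_mid in the frame of pipe_tray between -0.02 and 0.02 m and y of valve_mid in the frame of pipe_tray between -0.096 and -0.056 m and z of valve_mid in the frame of pipe_tray between 0.029 and 0.039 m and x of contactor_mid in the frame of electric_tray between -0.02 and 0.02 m and y of contactor_mid in the frame of electric_tray between 0.018 and 0.058 m and z of contactor_mid in the frame of electric_tray between 0.025 and 0.035 m and x of capacitor_mid in the frame of electric_tray between -0.02 and 0.02 m and y of capacitor_mid in the frame of electric_tray between -0.058 and -0.018 m and z of capacitor_mid in the frame of electric_tray between 0.036 and 0.046 m); the robot touches nothing.
It fails at once if the water bottle is displaced (more than 20 mm) (distance of water_bottle from where it was at the start of the episode above 0.02 m).
It fails at once if the spanner is displaced (more than 20 mm) (distance of spanner from where it was at the start of the episode above 0.02 m).
It fails at once if the copper U-bend is displaced (more than 20 mm) (distance of u_bend from where it was at the start of the episode above 0.02 m).
It also fails if it takes over 112 s, if anything falls off the work surface, if the arm or the gripper's body presses on something with over 40 N, if the wrist force passes 120 N, or if a joint passes its speed limit or range.

## Working session

There is one attempt and no reset: what is moved stays moved. The work goes in short steps, Python scripts to look and compute and a shell command to move; the robot and the scene stay as the last step left them, time stands still between calls to the robot, and variables do not carry over. Pictures are saved under pics/ and viewed, at most 14 in all, crops included, and the job is handed in when it is done.

```bash
ls; mkdir -p pics; python3 - <<'E'
from workcell import ctrl
import cv2,numpy as np
for n in ("scene","top"):
    c=ctrl.camera(n); cv2.imwrite(f"pics/{n}0.png",c["image"][:,:,::-1]); np.savez(f"{n}0.npz",**c)
    print(n,c["intrinsics"].round(1).tolist(),c["T"].round(3).tolist(),c.keys())
print(ctrl.state())
E
```

```text
pics
scene [[396.4, 0.0, 317.3], [0.0, 396.4, 199.9], [0.0, 0.0, 1.0]] [[-0.78, -0.449, 0.437, 1.073], [0.626, -0.569, 0.533, 0.582], [0.01, 0.689, 0.724, 0.893], [0.0, 0.0, 0.0, 1.0]] dict_keys(['image', 'intrinsics', 'T'])
top [[507.5, 0.0, 311.4], [0.0, 507.5, 196.6], [0.0, 0.0, 1.0]] [[-0.008, 0.986, -0.169, 0.317], [-1.0, -0.005, 0.014, -0.004], [0.013, 0.169, 0.985, 1.53], [0.0, 0.0, 0.0, 1.0]] dict_keys(['image', 'intrinsics', 'T'])
{'time': 0.1, 'q': array([ 1.24187740e+00,  8.78765170e-02,  1.37206682e+00, -1.38068177e-05,
        1.68359985e+00, -1.03091744e-01]), 'qd': array([ 1.68419682e-03, -2.91140539e-04, -1.38383054e-03, -8.05282271e-04,
       -9.05251451e-04, -9.91030532e-05]), 'tau': array([ 2.52428850e-03, -3.41250336e+01, -3.03301942e+01,  7.20334821e-02,
        3.03359097e-02, -1.11930829e-04]), 'eef_pos': array([0.12299967, 0.53557381, 0.20444214]), 'tool_rot': array([-3.13965106e+00, -1.87078973e-04,  2.91576374e+00]), 'contact_force': array([ 0.06978727, -0.06493219,  0.56099268]), 'moment': array([-0.01565502,  0.02216677, -0.00028878]), 'grip_force': 0.0, 'grip_width': 0.09437377191487398}
```

View pics/top0.png

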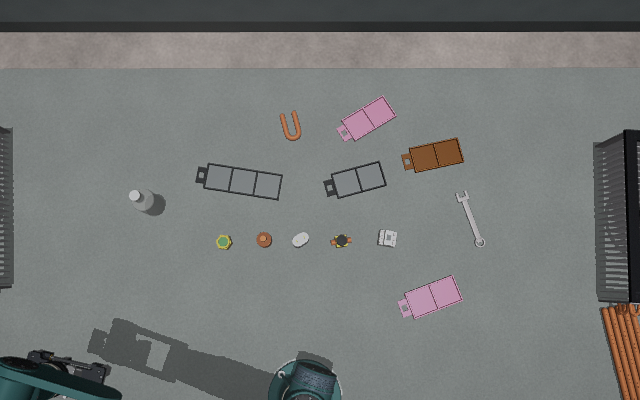

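View pics/scene0.png

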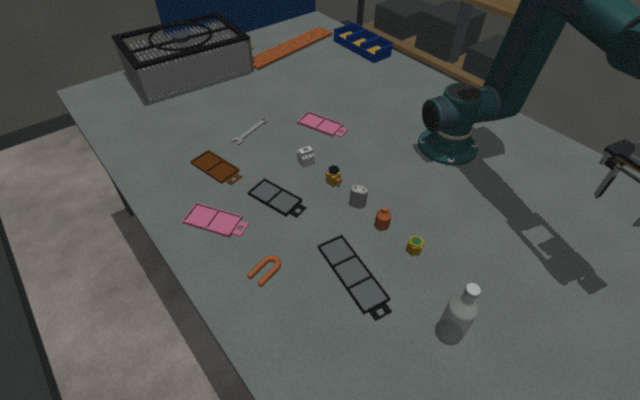

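The candidates, by top-view pixel:
- **Three-pocket tray:** black, at (242,182), tab at its left end (201,175). It is the only one.
- **Two-pocket trays:** black at (357,180), tab left at (330,187), is the one I want. Brown (433,155) and pink (367,118) and (431,297) are look-alikes.
- **Parts:** sight glass (224,242), drier (264,240), capacitor (301,240), valve (342,241) and contactor (387,238).
- **Leave alone:** bottle (142,200), spanner (470,220) and U-bend (290,126).

```bash
cat > h.py <<'E'
import numpy as np,cv2
from scipy.spatial.transform import Rotation as R
def ray(c,uv,z):
    K,T=c["intrinsics"],c["T"]; uv=np.atleast_2d(np.float64(uv))
    d=np.c_[(uv[:,0]-K[0,2])/K[0,0],-(uv[:,1]-K[1,2])/K[1,1],-np.ones(len(uv))]@T[:3,:3].T
    o=T[:3,3]; return (o+d*((z-o[2])/d[:,2])[:,None])[:,:2]
def frame(pts):
    (c,(w,h),_)=cv2.minAreaRect((pts*1000).astype(np.float32))
    b=cv2.boxPoints(cv2.minAreaRect((pts*1000).astype(np.float32))); e=b[1]-b[0],b[2]-b[1]
    l=max(e,key=np.linalg.norm); return np.round(c,1),sorted((round(w),round(h))),round(np.degrees(np.arctan2(l[1],l[0]))%180,1)
def plan(xyz,deg):
    "shift and turn numbers from the measured pose to TCP xyz, tool y axis at world angle deg (mod 180)"
    from workcell import ctrl
    s=ctrl.state(); Rc=R.from_euler('xyz',s["tool_rot"]); y=Rc.as_matrix()[:,1]
    cur=np.degrees(np.arctan2(y[1],y[0])); d=(deg-cur+90)%180-90
    a=np.radians(cur+d); yv=np.array([np.cos(a),np.sin(a),0]); zv=np.array([0,0,-1.]); 
    Rt=R.from_matrix(np.c_[np.cross(yv,zv),yv,zv])
    sh=Rc.inv().apply(np.array(xyz)-s["eef_pos"])/.8; tr=(Rc.inv()*Rt).as_rotvec()/(np.pi/4)
    print("t",round(s["time"],2),"pos",s["eef_pos"].round(4),"yang",round(cur,1),"q6",s["q"][5].round(2),"w",s["grip_width"].round(4),"| shift",sh.round(4),"turn",tr.round(3),"deg",round(d,1))
E
python3 - <<'E'
from h import *
c=dict(np.load("top0.npz")); im=c["image"]; 
cv2.imwrite("pics/crop0.png",cv2.resize(im[150:265,185:410,::-1],None,fx=3.5,fy=3.5,interpolation=cv2.INTER_CUBIC))
g=im.max(2)
for n,(x0,y0,x1,y1) in dict(pipe=(206,155,292,205),pipefull=(190,155,292,205),el=(333,155,395,205),elfull=(318,155,395,205)).items():
    m=(g[y0:y1,x0:x1]<60).astype(np.uint8); p=np.argwhere(m)[:,::-1]+[x0,y0]
    print(n,len(p),*frame(ray(c,p,.012)))
bg=cv2.medianBlur(im,51).astype(int)
for n,(u,v,z) in dict(sight=(224,242,.036),drier=(264,240,.05),cap=(301,240,.064),valve=(342,241,.04),cont=(387,238,.045)).items():
    s=im[v-16:v+17,u-16:u+17].astype(int); m=(abs(s-bg[v,u]).max(2)>45).astype(np.uint8)
    p=np.argwhere(m)[:,::-1]+[u-16,v-16]; print(n,len(p),*frame(ray(c,p,z)),p.mean(0).round(1),(ray(c,p,z).mean(0)*1000).round())
E
```

```text
pipe 219 [625.9 184.1] [79, 232] 80.5
pipefull 317 [628.  196.2] [79, 257] 80.5
el 171 [ 628.3 -165. ] [79, 164] 105.3
elfull 223 [ 625.7 -155.7] [79, 183] 105.3
sight 110 [440.1 232.1] [40, 48] 80.2 [224.9 242.2] [439. 229.]
drier 189 [445.2 113.6] [41, 44] 0.3 [264.  239.5] [445. 114.]
cap 167 [443.2   7.9] [34, 50] 120.6 [300.1 239.3] [444.   8.]
valve 193 [ 440.2 -108.7] [35, 59] 89.6 [340.5 240.9] [ 441. -110.]
cont 192 [ 448.  -244.8] [48, 53] 80.2 [386.7 237.8] [ 448. -246.]
```

View pics/crop0.png

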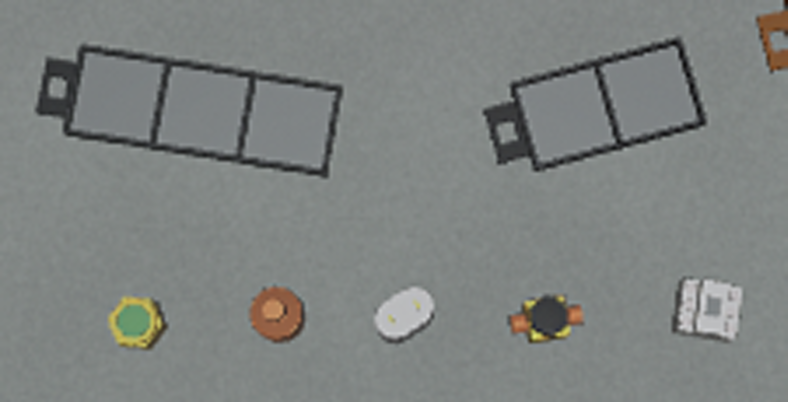

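The close crop confirms the choice: black trays with tabs at their left ends, and the five parts as listed. Next I go above the sight glass.

```bash
python3 -c "
from h import *
plan([.440,.230,.2],-10)"
```

```text
Traceback (most recent call last):
  File "h.py", line 19, in plan
    print("t",round(s["time"],2),"pos",s["eef_pos"].round(4),"yang",round(cur,1),"q6",s["q"][5].round(2),"w",s["grip_width"].round(4),"| shift",sh.round(4),"turn",tr.round(3),"deg",round(d,1))
                                                                                                             ^^^^^^^^^^^^^^^^^^^^^
AttributeError: 'float' object has no attribute 'round'
```

```bash
sed -i 's/s\["grip_width"\].round(4)/round(s["grip_width"],4)/' h.py; python3 -c "
from h import *
plan([.440,.230,.2],-10)"
```

```text
t 0.1 pos [0.123  0.5356 0.2044] yang 77.1 q6 -0.1 w 0.0944 | shift [-0.4717 -0.2835  0.006 ] turn [-0.002  0.002  1.935] deg -87.1
```

```bash
python3 -m pendant '-.472 -.284 .006 0 0 1 -1;-.472 -.284 .006 0 0 1 -1;-.472 -.284 .006 0 0 1 -1;-.472 -.284 .006 0 0 1 -1;-.472 -.284 .006 0 0 1 -1;-.472 -.284 .006 0 0 1 -1;-.472 -.284 .006 0 0 1 -1;-.472 -.284 .006 0 0 1 -1' 30; python3 -c "
from h import *
plan([.440,.230,.18],-10)"
```

```text
time: 1.1
eef_pos: [0.4422, 0.2269, 0.1996]
tool_rot: [-3.14, 0.0, 2.124]
contact_force: [-1.5, -0.6, 0.3]
grip_width: 0.0941
grip_force: 0.0
t 1.1 pos [0.4422 0.2269 0.1996] yang 31.7 q6 -0.19 w 0.0941 | shift [ 0.0047 -0.0003  0.0245] turn [-0.002  0.001  0.926] deg -41.7
```

```bash
python3 -m pendant '.005 0 .025 0 0 .926 -1;.005 0 .025 0 0 .926 -1;.005 0 .025 0 0 .926 -1;.005 0 .025 0 0 .926 -1;.005 0 .025 0 0 .926 -1;.005 0 .025 0 0 .926 -1;.005 0 .025 0 0 .926 -1;.005 0 .025 0 0 .926 -1'; python3 - <<'E'
from h import *
from workcell import ctrl
c=ctrl.camera("wrist"); cv2.imwrite("pics/w1.png",c["image"][:,:,::-1]); np.savez("w1.npz",**c)
print(c["intrinsics"].round(1).tolist(),c["T"].round(3).tolist())
plan([.440,.230,.012],-10)
E
```

```text
time: 2.1
eef_pos: [0.4381, 0.2335, 0.1807]
tool_rot: [-3.142, -0.0, 1.404]
contact_force: [0.3, -0.3, 0.1]
grip_width: 0.0941
grip_force: 0.0
[[287.9, 0.0, 320.0], [0.0, 287.9, 197.5], [0.0, 0.0, 1.0]] [[0.986, 0.161, 0.04, 0.449], [-0.166, 0.958, 0.232, 0.3], [-0.001, -0.236, 0.972, 0.36], [0.0, 0.0, 0.0, 1.0]]
t 2.15 pos [0.4381 0.2335 0.1807] yang -9.6 q6 0.54 w 0.0939 | shift [-0.004   0.003   0.2109] turn [-0.    -0.     0.009] deg -0.4
```

View pics/w1.png

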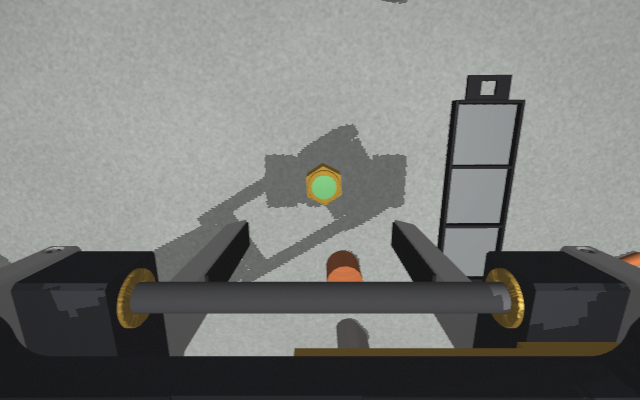

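The sight glass is at (323,185), flats facing left and right along the closing line, so the angle is right. I'll measure its centre from the green window.

```bash
python3 - <<'E'
from h import *
c=dict(np.load("w1.npz")); im=c["image"].astype(int)
m=(im[...,1]-im[...,0]>30)&(im[...,1]-im[...,2]>5); m[250:]=0
p=np.argwhere(m)[:,::-1]; print(len(p),p.mean(0),ray(c,[p.mean(0)],.04), ray(c,p,.04).min(0),ray(c,p,.04).max(0))
m=(im[...,0]-im[...,2]>60); m[215:]=0;m[:150]=0;m[:,450:]=0
p=np.argwhere(m)[:,::-1]; print(len(p),ray(c,[p.mean(0)],.03),*frame(ray(c,p,.034)))
x,y=ray(c,[np.argwhere((c["image"][...,1].astype(int)-im[...,0]>30)[:250])[:,::-1].mean(0)],.04)[0]
plan([x,y,.012],-10)
E
```

```text
458 [323.63100437 186.70960699] [[0.44166804 0.23518488]] [0.42802138 0.22156005] [0.45502119 0.24870041]
576 [[0.44191245 0.23674682]] [441.8 235.6] [40, 45] 84.1
t 2.15 pos [0.4381 0.2335 0.1807] yang -9.6 q6 0.54 w 0.0939 | shift [0.0028 0.004  0.2109] turn [-0.    -0.     0.009] deg -0.4
```

```bash
python3 -m pendant '.003 .004 .06 0 0 0 -1;.003 .004 .13 0 0 0 -1;.003 .004 .18 0 0 0 -1;.003 .004 .21 0 0 0 -1;.003 .004 .21 0 0 0 -1;.003 .004 .21 0 0 0 1;.003 .004 .21 0 0 0 1;.003 .004 .21 0 0 0 1' 30; python3 -c "
from h import *
plan([.626,.184,.13],-9.5)"
```

```text
time: 3.15
eef_pos: [0.4426, 0.2357, 0.014]
tool_rot: [3.139, -0.001, 1.403]
contact_force: [-0.3, -0.2, 0.0]
grip_width: 0.0677
grip_force: 0.0
t 3.15 pos [0.4426 0.2357 0.014 ] yang -9.6 q6 0.54 w 0.0677 | shift [-0.0252  0.2371 -0.1446] turn [ 0.003 -0.002 -0.002] deg 0.1
```

```bash
python3 -m pendant '0 0 0 0 0 0 1;0 0 0 0 0 0 1;0 0 0 0 0 0 1;0 0 0 0 0 0 1;0 0 -.03 0 0 0 1;0 0 -.08 0 0 0 1;-.008 .07 -.08 0 0 0 1;-.016 .14 -.08 0 0 0 1'; python3 -c "
from h import *
plan([.626,.184,.020],-9.5)"
```

```text
time: 4.15
eef_pos: [0.551, 0.2041, 0.0773]
tool_rot: [3.141, -0.001, 1.405]
contact_force: [0.1, 0.2, -2.1]
grip_width: 0.0404
grip_force: 29.5
t 4.15 pos [0.551  0.2041 0.0773] yang -9.5 q6 0.42 w 0.0404 | shift [-0.0094  0.0966  0.0716] turn [ 0.001 -0.001 -0.001] deg 0.0
```

```bash
python3 -m pendant '-.005 .05 0 0 0 0 1;-.009 .095 0 0 0 0 1;-.009 .095 0 0 0 0 1;-.009 .095 .03 0 0 0 1;-.009 .095 .05 0 0 0 1;-.009 .095 .062 0 0 0 1;-.009 .095 .07 0 0 0 1;-.009 .095 .07 0 0 0 1'; python3 -c "
from h import *
from workcell import ctrl
c=ctrl.camera('wrist'); cv2.imwrite('pics/w2.png',c['image'][:,:,::-1]); np.savez('w2.npz',**c)
plan([.626,.184,.018],-9.5); print(ctrl.state()['contact_force'])"
```

```text
time: 5.15
eef_pos: [0.6234, 0.1843, 0.0205]
tool_rot: [-3.141, 0.0, 1.403]
contact_force: [-0.6, 0.7, -1.3]
grip_width: 0.04
grip_force: 29.5
t 5.2 pos [0.6239 0.1844 0.0211] yang -9.6 q6 0.37 w 0.0402 | shift [-0.      0.0027  0.0039] turn [ 0.001 -0.    -0.002] deg 0.1
[ 0.10603245 -0.26187983 -1.60756991]
```

View pics/w2.png

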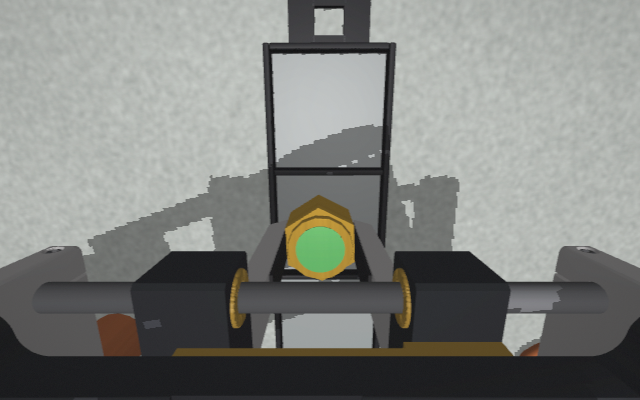

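The sight glass is held at (320,240), above the middle pocket. The tray looks about 10 px to its right, so I'll check the tray from its outer corners (266,45) and (394,45).

```bash
python3 - <<'E'
from h import *
c=dict(np.load("w2.npz"))
g=c["image"].max(2)
for row in (60,100,150,171):
    x=np.where(g[row,240:420]<70)[0]+240; print(row,x.min(),x.max(),ray(c,[[x.min(),row],[x.max(),row]],.012).round(4).tolist())
col=g[:,340]; print([ (r,int(col[r])) for r in range(30,60) if col[r]<70], [r for r in range(150,200) if col[r]<70])
print(ray(c,[[330,43],[330,171]],.012))
im=c["image"].astype(int); m=(im[...,1]-im[...,0]>30); m[:200]=0; p=np.argwhere(m)[:,::-1].mean(0); print("glass",p,ray(c,[p],.045))
E
```

```text
60 264 394 [[0.6073, 0.2953], [0.6843, 0.2822]]
100 265 392 [[0.6031, 0.2728], [0.6806, 0.2597]]
150 268 389 [[0.5986, 0.2425], [0.6754, 0.2295]]
171 268 388 [[0.5957, 0.2292], [0.6733, 0.2161]]
[(42, 51), (43, 49), (44, 59), (45, 66), (48, 55), (49, 33), (50, 23), (51, 21), (52, 26), (53, 66)] [168, 169, 170, 171, 172, 173, 174, 175]
[[0.64789811 0.29781711]
 [0.63579001 0.22239792]]
glass [319.94823663 249.05745165] [[0.62259853 0.1835648 ]]
```

```bash
python3 -m pendant '0 .005 0 0 0 0 1;0 .005 .003 0 0 0 1;0 .005 .004 0 0 0 1;0 .005 .004 0 0 0 -.2;0 .005 .004 0 0 0 -.2;0 .005 .004 0 0 0 -.2;0 .005 -.03 0 0 0 -.2;0 .005 -.1 0 0 0 -.8'; python3 -c "
from h import *
from workcell import ctrl
print(ctrl.state()['contact_force'])
plan([.445,.116,.12],-9.5)"
```

```text
time: 6.2
eef_pos: [0.6254, 0.1831, 0.0979]
tool_rot: [-3.134, 0.003, 1.403]
contact_force: [0.4, -0.6, 0.4]
grip_width: 0.0632
grip_force: 0.0
[ 0.39440947 -0.62639238  0.44190226]
t 6.2 pos [0.6254 0.1831 0.0979] yang -9.6 q6 0.37 w 0.0632 | shift [-0.1204 -0.2085 -0.0258] turn [-0.009  0.003 -0.002] deg 0.1
```

```bash
python3 -m pendant '-.03 -.05 -.08 0 0 0 -1;-.06 -.1 -.1 0 0 0 -1;-.09 -.16 -.1 0 0 0 -1;-.12 -.208 -.1 0 0 0 -1;-.12 -.208 -.1 0 0 0 -1;-.12 -.208 -.1 0 0 0 -1;-.12 -.208 -.1 0 0 0 -1;-.12 -.208 -.1 0 0 0 -1'; python3 - <<'E'
from h import *
from workcell import ctrl
c=ctrl.camera('wrist'); np.savez('w3.npz',**c); im=c["image"].astype(int); cv2.imwrite('pics/w3.png',c['image'][:,:,::-1])
n,l,st,ct=cv2.connectedComponentsWithStats(((im[...,0]-im[...,2]>50)&(im[...,0]-im[...,1]>35)).astype(np.uint8))
for i in range(1,n):
    if st[i,4]>60: print(st[i],ct[i].round(1),ray(c,[ct[i]],.04).round(4))
plan([.446,.115,.014],-9.5)
E
```

```text
time: 7.2
eef_pos: [0.4484, 0.1169, 0.1804]
tool_rot: [-3.141, -0.0, 1.403]
contact_force: [-0.3, -0.8, 0.5]
grip_width: 0.0939
grip_force: 0.0
[489  84   8  26  78] [493.7  96.2] [[0.6441 0.1845]]
[ 572  167   68   59 1845] [605.4 199.8] [[0.7669 0.0501]]
[ 301  172   39   38 1120] [320.1 190. ] [[0.4474 0.1155]]
[515 283   9  22  64] [519.1 294.4] [[ 0.669  -0.0564]]
[333 329  13  13 113] [339.6 335.4] [[ 0.4402 -0.0781]]
t 7.25 pos [0.4483 0.1169 0.1804] yang -9.6 q6 0.3 w 0.0938 | shift [-0.0028 -0.0023  0.208 ] turn [-0.001  0.    -0.002] deg 0.1
```

View pics/w3.png

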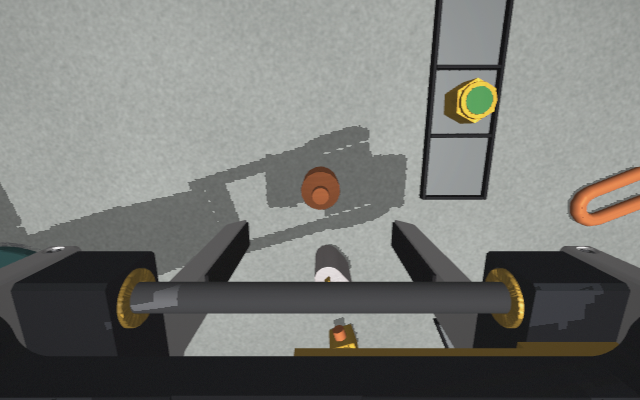

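The sight glass stands in the middle pocket at (475,100), and the drier at (320,190) sits midway between the fingers.

```bash
python3 -m pendant '-.001 -.001 .07 0 0 0 -1;-.001 -.001 .14 0 0 0 -1;-.001 -.001 .19 0 0 0 .3;-.001 -.001 .207 0 0 0 .3;-.001 -.001 .207 0 0 0 1;-.001 -.001 .207 0 0 0 1;-.001 -.001 .207 0 0 0 1;-.001 -.001 .207 0 0 0 1'; python3 -c "
from h import *
plan([.6405,.260,.022],-9.5)"
```

```text
time: 8.25
eef_pos: [0.4482, 0.1162, 0.0168]
tool_rot: [3.138, -0.001, 1.403]
contact_force: [0.5, 0.0, 3.8]
grip_width: 0.0434
grip_force: 30.0
t 8.25 pos [0.4482 0.1162 0.0168] yang -9.6 q6 0.3 w 0.0434 | shift [ 0.2173  0.2071 -0.0055] turn [ 0.005 -0.001 -0.002] deg 0.1
```

```bash
python3 -m pendant '0 0 -.05 0 0 0 1;0 0 -.1 0 0 0 1;.05 .05 -.1 0 0 0 1;.1 .1 -.1 0 0 0 1;.15 .15 -.1 0 0 0 1;.2 .19 -.1 0 0 0 1;.217 .207 -.1 0 0 0 1;.217 .207 -.1 0 0 0 1'; python3 -c "
from h import *
plan([.6405,.260,.022],-9.5)"
```

```text
time: 9.25
eef_pos: [0.639, 0.2601, 0.0934]
tool_rot: [-3.14, 0.001, 1.404]
contact_force: [-0.7, 0.1, -2.5]
grip_width: 0.0434
grip_force: 30.0
t 9.25 pos [0.639  0.2601 0.0934] yang -9.6 q6 0.47 w 0.0434 | shift [0.0003 0.0021 0.0893] turn [-0.003  0.001 -0.001] deg 0.1
```

```bash
python3 -m pendant '0 .002 .04 0 0 0 1;0 .002 .07 0 0 0 1;0 .002 .083 0 0 0 1;0 .002 .088 0 0 0 1;0 .002 .09 0 0 0 1;0 .002 .09 0 0 0 -.2;0 .002 .09 0 0 0 -.2;0 .002 .09 0 0 0 -.2'; python3 -c "
from h import *
plan([.444,.010,.18],30.6)"
```

```text
time: 10.25
eef_pos: [0.6411, 0.2595, 0.0242]
tool_rot: [3.14, -0.001, 1.403]
contact_force: [0.6, 0.0, 0.3]
grip_width: 0.0563
grip_force: 0.0
t 10.25 pos [0.6411 0.2595 0.0242] yang -9.6 q6 0.47 w 0.0563 | shift [-0.3484 -0.1906 -0.1954] turn [ 0.003 -0.    -0.893] deg 40.2
```

```bash
python3 -m pendant '0 0 -.05 0 0 0 -.2;0 0 -.12 0 0 0 -.5;-.07 -.04 -.19 0 0 -.2 -1;-.14 -.08 -.195 0 0 -.4 -1;-.21 -.115 -.195 0 0 -.6 -1;-.28 -.155 -.195 0 0 -.8 -1;-.348 -.19 -.195 0 0 -.893 -1;-.348 -.19 -.195 0 0 -.893 -1'; python3 - <<'E'
from h import *
from workcell import ctrl
c=ctrl.camera('wrist'); np.savez('w4.npz',**c); cv2.imwrite('pics/w4.png',c['image'][:,:,::-1])
plan([.444,.010,.02],30.6)
E
```

```text
time: 11.25
eef_pos: [0.4425, 0.0082, 0.1799]
tool_rot: [3.14, 0.001, 2.102]
contact_force: [0.5, 1.0, -0.5]
grip_width: 0.0941
grip_force: 0.0
t 11.3 pos [0.442  0.0072 0.18  ] yang 30.4 q6 -0.64 w 0.094 | shift [0.0022 0.004  0.2   ] turn [-0.     0.003 -0.005] deg 0.2
```

View pics/w4.png

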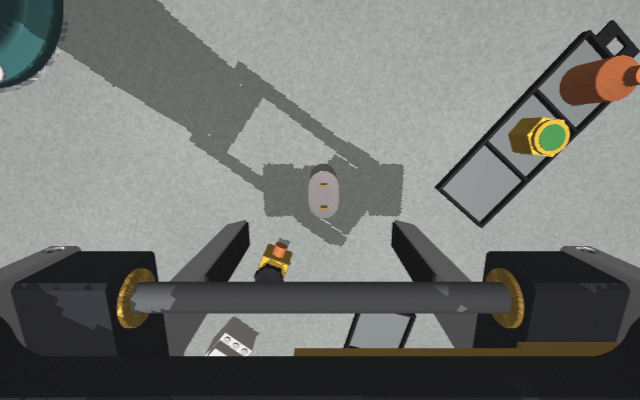

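The capacitor is well aligned, with its blades at (323,184) and (323,207), and the drier and sight glass stand in their pockets. I'll compute the capacitor's centre from its top.

```bash
python3 - <<'E'
from h import *
c=dict(np.load("w4.npz")); print(ray(c,[[323,184],[323,207]],.07), ray(c,[[323.5,195]],.064))
x,y=ray(c,[[323,195]],.067)[0]
plan([x,y,.022],30.6)
E
```

```text
[[ 0.43824978  0.01943511]
 [ 0.45065021 -0.00153468]] [[0.44534063 0.00859363]]
t 11.3 pos [0.442  0.0072 0.18  ] yang 30.4 q6 -0.64 w 0.094 | shift [0.0007 0.0039 0.1975] turn [-0.     0.003 -0.005] deg 0.2
```

```bash
python3 -m pendant '.001 .004 .07 0 0 0 -1;.001 .004 .14 0 0 0 0;.001 .004 .18 0 0 0 .5;.001 .004 .197 0 0 0 1;.001 .004 .197 0 0 0 1;.001 .004 .197 0 0 0 1;.001 .004 .197 0 0 0 1;.001 .004 .197 0 0 0 1'; python3 -c "
from h import *
plan([.6395,-.2057,.1],15.3)"
```

```text
time: 12.3
eef_pos: [0.4472, 0.0122, 0.0228]
tool_rot: [3.14, 0.001, 2.105]
contact_force: [-2.1, -1.0, 4.4]
grip_width: 0.0323
grip_force: 30.0
t 12.3 pos [0.4472 0.0122 0.0228] yang 30.6 q6 -0.63 w 0.0323 | shift [-0.3569  0.0685 -0.0959] turn [0.002 0.002 0.34 ] deg -15.3
```

```bash
python3 -m pendant '0 0 -.05 0 0 0 1;0 0 -.096 0 0 0 1;-.07 .014 -.096 0 0 0 1;-.14 .028 -.096 0 0 .1 1;-.21 .041 -.096 0 0 .2 1;-.28 .054 -.096 0 0 .34 1;-.35 .067 -.096 0 0 .34 1;-.357 .068 -.096 0 0 .34 1'; python3 -c "
from h import *
from workcell import ctrl
c=ctrl.camera('wrist'); np.savez('w5.npz',**c); cv2.imwrite('pics/w5.png',c['image'][:,:,::-1])
plan([.6395,-.2057,.027],15.3)"
```

```text
time: 13.3
eef_pos: [0.6396, -0.2087, 0.0958]
tool_rot: [-3.14, -0.001, 1.834]
contact_force: [-0.9, 1.0, -1.3]
grip_width: 0.0323
grip_force: 30.0
t 13.35 pos [ 0.6391 -0.2076  0.0963] yang 15.2 q6 -0.66 w 0.0323 | shift [0.002  0.0012 0.0866] turn [-0.002 -0.002 -0.003] deg 0.1
```

View pics/w5.png

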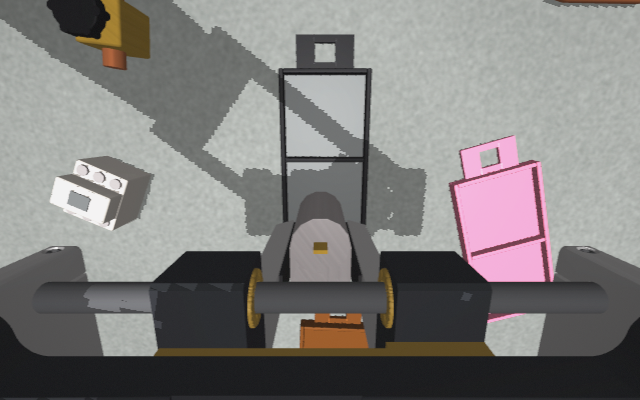

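The capacitor is held above the far pocket of the black tray, whose tab-end corners are at (280,70) and (371,70) and its rib at row 158.

```bash
python3 - <<'E'
from h import *
c=dict(np.load("w5.npz")); a=ray(c,[[280,70],[371,70],[282,158],[369,158]],.012)
m1,m2=a[:2].mean(0),a[2:].mean(0); u=(m1-m2)/np.linalg.norm(m1-m2)
print(a,u,np.degrees(np.arctan2(u[1],u[0])),np.linalg.norm(m1-m2)); print("centre",m2,"cap",m2-.038*u,"cont",m2+.038*u)
E
```

```text
[[ 0.57563539 -0.10665456]
 [ 0.6501812  -0.08657923]
 [ 0.59442734 -0.17861866]
 [ 0.67076785 -0.15799293]] [-0.26484194  0.96429184] 105.35756117411518 0.07434357400010222
centre [ 0.63259759 -0.16830579] cap [ 0.64266159 -0.20494888] cont [ 0.6225336  -0.13166271]
```

```bash
python3 -m pendant '.002 .003 .04 0 0 0 1;.002 .003 .07 0 0 0 1;.002 .003 .08 0 0 0 1;.002 .003 .085 0 0 0 1;.002 .003 .087 0 0 0 1;.002 .003 .087 0 0 0 0;.002 .003 .087 0 0 0 0;.002 .003 .087 0 0 0 0'; python3 -c "
from h import *
plan([.448,-.243,.18],-8)"
```

```text
time: 14.35
eef_pos: [0.641, -0.2038, 0.0295]
tool_rot: [3.14, 0.001, 1.837]
contact_force: [-0.4, 0.1, -0.3]
grip_width: 0.0469
grip_force: 0.0
t 14.35 pos [ 0.641  -0.2038  0.0295] yang 15.3 q6 -0.66 w 0.0469 | shift [ 0.0161 -0.2454 -0.1884] turn [0.002 0.001 0.517] deg -23.3
```

```bash
python3 -m pendant '0 0 -.05 0 0 0 -.1;0 0 -.11 0 0 0 -.3;0 -.05 -.17 0 0 .1 -1;.005 -.11 -.188 0 0 .3 -1;.01 -.18 -.188 0 0 .45 -1;.016 -.245 -.188 0 0 .517 -1;.016 -.245 -.188 0 0 .517 -1;.016 -.245 -.188 0 0 .517 -1'; python3 - <<'E'
from h import *
from workcell import ctrl
c=ctrl.camera('wrist'); np.savez('w6.npz',**c); cv2.imwrite('pics/w6.png',c['image'][:,:,::-1])
plan([.448,-.243,.014],-8)
E
```

```text
time: 15.35
eef_pos: [0.4488, -0.243, 0.1797]
tool_rot: [3.14, 0.0, 1.431]
contact_force: [-0.2, 0.1, 0.0]
grip_width: 0.0939
grip_force: 0.0
t 15.4 pos [ 0.4492 -0.2429  0.1795] yang -7.9 q6 -0.47 w 0.094 | shift [-0.0003 -0.0018  0.2069] turn [0.002 0.    0.001] deg -0.1
```

View pics/w6.png

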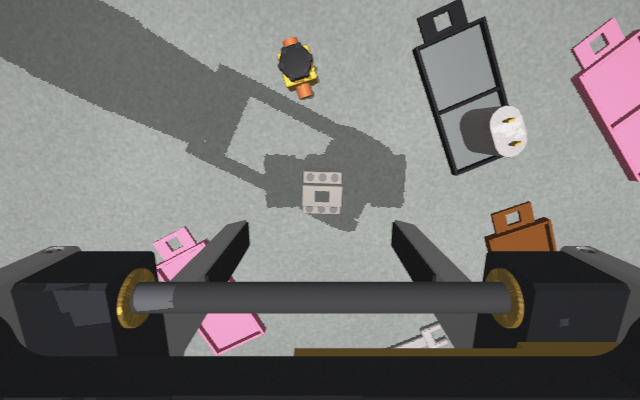

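The contactor is aligned, its step centred at about (322,196). The capacitor stands in its pocket, and the valve's stub ends are at (291,42) and (305,92).

```bash
python3 - <<'E'
from h import *
c=dict(np.load("w6.npz")); x,y=ray(c,[[322,196]],.052)[0]
a=ray(c,[[291,41],[306,95]],.024); d=a[0]-a[1]; print(a,a.mean(0),"valve y",np.degrees(np.arctan2(d[1],d[0])),np.linalg.norm(d))
print(x,y); plan([x,y,.014],-8)
E
```

```text
[[ 0.43957543 -0.08407723]
 [ 0.44715696 -0.13971175]] [ 0.44336619 -0.11189449] valve y 97.7601158351035 0.05614872676424192
0.4496255716849079 -0.24876171494443627
t 15.4 pos [ 0.4492 -0.2429  0.1795] yang -7.9 q6 -0.47 w 0.094 | shift [-0.0071  0.0012  0.2069] turn [0.002 0.    0.001] deg -0.1
```

```bash
python3 -m pendant '-.005 .001 .07 0 0 0 -1;-.005 .001 .14 0 0 0 -1;-.005 .001 .19 0 0 0 .3;-.005 .001 .206 0 0 0 .3;-.005 .001 .206 0 0 0 1;-.005 .001 .206 0 0 0 1;-.005 .001 .206 0 0 0 1;-.005 .001 .206 0 0 0 1'; python3 -c "
from h import *
plan([.621,-.132,.1],15.3)"
```

```text
time: 16.4
eef_pos: [0.4498, -0.2477, 0.0162]
tool_rot: [3.138, 0.001, 1.431]
contact_force: [0.9, -0.5, 3.6]
grip_width: 0.0442
grip_force: 29.8
t 16.4 pos [ 0.4498 -0.2477  0.0162] yang -8.0 q6 -0.47 w 0.0442 | shift [ 0.1729  0.1923 -0.1043] turn [ 0.004  0.003 -0.518] deg 23.3
```

```bash
python3 -m pendant '0 0 -.05 0 0 0 1;0 0 -.1 0 0 0 1;.03 .04 -.105 0 0 -.1 1;.08 .09 -.105 0 0 -.2 1;.13 .14 -.105 0 0 -.35 1;.173 .192 -.105 0 0 -.518 1;.173 .192 -.105 0 0 -.518 1;.173 .192 -.105 0 0 -.518 1'; python3 -c "
from h import *
plan([.621,-.132,.0212],15.3)"
```

```text
time: 17.4
eef_pos: [0.6188, -0.1313, 0.0974]
tool_rot: [-3.139, -0.001, 1.838]
contact_force: [-0.3, -0.7, -2.0]
grip_width: 0.0441
grip_force: 29.8
t 17.4 pos [ 0.6188 -0.1313  0.0974] yang 15.3 q6 -0.57 w 0.0441 | shift [-0.0016  0.0026  0.0953] turn [-0.003 -0.001  0.   ] deg -0.0
```

```bash
python3 -m pendant '-.001 .002 .04 0 0 0 1;-.001 .002 .07 0 0 0 1;-.001 .002 .085 0 0 0 1;-.001 .002 .092 0 0 0 1;-.001 .002 .096 0 0 0 1;-.001 .002 .096 0 0 0 -.2;-.001 .002 .096 0 0 0 -.2;-.001 .002 .096 0 0 0 -.2'; python3 -c "
from h import *
plan([.442,-.1115,.18],6.5)"
```

```text
time: 18.4
eef_pos: [0.6221, -0.1317, 0.0225]
tool_rot: [3.14, 0.001, 1.838]
contact_force: [0.4, 0.2, 0.6]
grip_width: 0.0565
grip_force: 0.0
t 18.4 pos [ 0.6221 -0.1317  0.0225] yang 15.3 q6 -0.57 w 0.0565 | shift [ 0.0837 -0.2101 -0.1973] turn [0.002 0.001 0.196] deg -8.8
```

```bash
python3 -m pendant '0 0 -.05 0 0 0 -.2;0 0 -.11 0 0 0 -.4;.01 -.04 -.17 0 0 0 -1;.03 -.1 -.197 0 0 .1 -1;.06 -.16 -.197 0 0 .196 -1;.084 -.21 -.197 0 0 .196 -1;.084 -.21 -.197 0 0 .196 -1;.084 -.21 -.197 0 0 .196 -1'; python3 - <<'E'
from h import *
from workcell import ctrl
c=ctrl.camera('wrist'); np.savez('w7.npz',**c); cv2.imwrite('pics/w7.png',c['image'][:,:,::-1])
plan([.442,-.1115,.014],6.5)
E
```

```text
time: 19.4
eef_pos: [0.4424, -0.1114, 0.1798]
tool_rot: [3.14, 0.001, 1.684]
contact_force: [-0.3, -0.3, 0.0]
grip_width: 0.0942
grip_force: 0.0
t 19.45 pos [ 0.4427 -0.1115  0.1796] yang 6.5 q6 -0.48 w 0.0945 | shift [ 2.00e-04 -1.20e-03  2.07e-01] turn [0.002 0.001 0.   ] deg -0.0
```

View pics/w7.png

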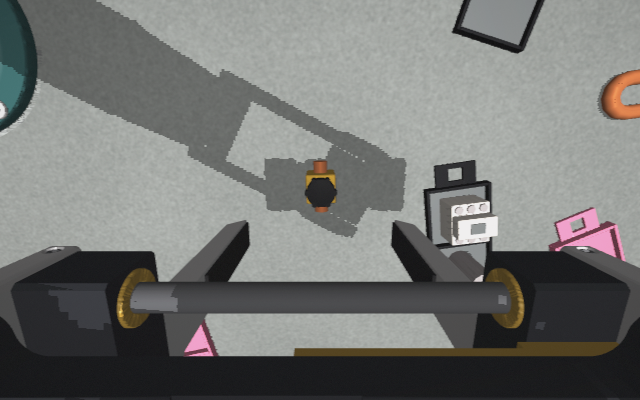

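The valve is aligned and centred at (320,190), and the contactor stands in the tab pocket. I'll descend and grip.

```bash
python3 -m pendant '0 -.001 .07 0 0 0 -1;0 -.001 .14 0 0 0 -.5;0 -.001 .19 0 0 0 .2;0 -.001 .207 0 0 0 .6;0 -.001 .207 0 0 0 1;0 -.001 .207 0 0 0 1;0 -.001 .207 0 0 0 1;0 -.001 .207 0 0 0 1'; python3 -c "
from h import *
plan([.6155,.110,.1],-9.5)"
```

```text
time: 20.45
eef_pos: [0.4426, -0.1118, 0.0153]
tool_rot: [3.137, 0.002, 1.684]
contact_force: [0.7, -0.3, 3.7]
grip_width: 0.0337
grip_force: 29.9
t 20.45 pos [ 0.4426 -0.1118  0.0153] yang 6.5 q6 -0.49 w 0.0337 | shift [ 0.2509  0.2466 -0.1053] turn [0.006 0.002 0.356] deg -16.0
```

```bash
python3 -m pendant '0 0 -.05 0 0 0 1;0 0 -.09 0 0 0 1;.05 .05 -.09 0 0 .1 1;.1 .1 -.09 0 0 .2 1;.15 .15 -.09 0 0 .356 1;.2 .2 -.09 0 0 .356 1;.25 .247 -.09 0 0 .356 1;.25 .247 -.09 0 0 .356 1'; python3 -c "
from h import *
from workcell import ctrl
c=ctrl.camera('wrist'); np.savez('w8.npz',**c); cv2.imwrite('pics/w8.png',c['image'][:,:,::-1])
plan([.6155,.110,.0203],-9.5)"
```

```text
time: 21.45
eef_pos: [0.6151, 0.113, 0.0839]
tool_rot: [-3.14, -0.0, 1.409]
contact_force: [-0.2, -0.9, -2.1]
grip_width: 0.034
grip_force: 29.9
t 21.5 pos [0.6142 0.1111 0.0841] yang -9.4 q6 0.25 w 0.0338 | shift [-0.001   0.0021  0.0797] turn [-0.003  0.001  0.003] deg -0.1
```

View pics/w8.png

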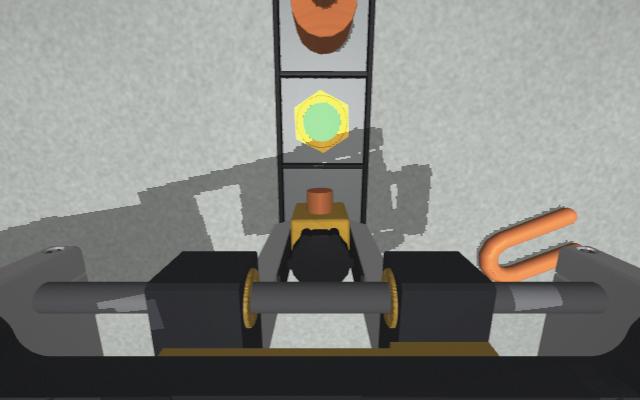

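The valve is held over the last pocket, which is centred near column 323, and the sight glass and drier stand in theirs. I'll lower and release.

```bash
python3 -m pendant '-.001 .003 .03 0 0 0 1;-.001 .003 .055 0 0 0 1;-.001 .003 .07 0 0 0 1;-.001 .003 .077 0 0 0 1;-.001 .003 .08 0 0 0 1;-.001 .003 .08 0 0 0 0;-.001 .003 .08 0 0 0 0;-.001 .003 .08 0 0 0 0'; python3 -c "
from h import *
plan([.35,0,.25],-9.5)"
```

```text
time: 22.5
eef_pos: [0.6175, 0.1088, 0.0225]
tool_rot: [3.14, -0.001, 1.405]
contact_force: [0.6, 0.1, -0.8]
grip_width: 0.0471
grip_force: 0.0
t 22.5 pos [0.6175 0.1088 0.0225] yang -9.5 q6 0.25 w 0.0471 | shift [-0.1892 -0.3067 -0.285 ] turn [ 0.002 -0.001 -0.   ] deg 0.0
```

```bash
python3 -m pendant '0 0 -.05 0 0 0 0;0 0 -.12 0 0 0 -.2;0 0 -.19 0 0 0 -1;-.03 -.05 -.25 0 0 0 -1;-.07 -.11 -.285 0 0 0 -1;-.11 -.17 -.285 0 0 0 -1;-.15 -.24 -.285 0 0 0 -1;-.189 -.3 -.285 0 0 0 -1'; python3 - <<'E'
from h import *
from workcell import ctrl
a=ctrl.camera('top')["image"]; b=ctrl.camera('scene')["image"]
f=lambda i:cv2.resize(i,None,fx=3,fy=3,interpolation=cv2.INTER_CUBIC)
A=f(a[100:220,185:410]); B=f(b[150:330,150:410])
B=cv2.resize(B,(675,int(B.shape[0]*675/B.shape[1]))); o=np.vstack([A,B]); o=cv2.resize(o,None,fx=590/o.shape[0],fy=590/o.shape[0]); cv2.imwrite('pics/fin.png',o[:,:,::-1])
E
```

```text
time: 23.5
eef_pos: [0.3533, -0.0012, 0.2502]
tool_rot: [3.139, 0.0, 1.405]
contact_force: [0.2, 0.5, -0.3]
grip_width: 0.0942
grip_force: 0.0
```

View pics/fin.png

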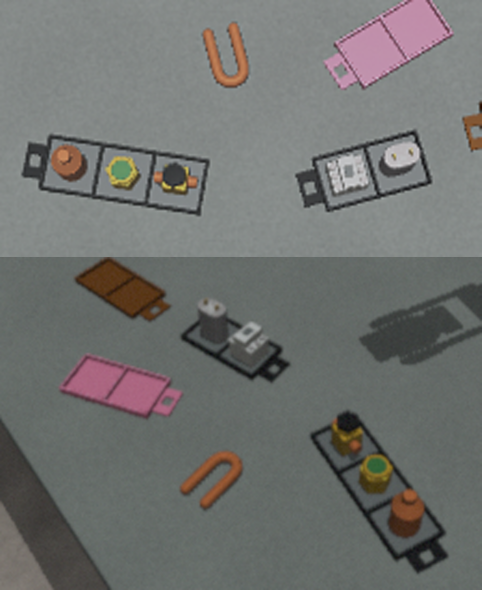

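All five parts stand upright in the right pockets: drier, sight glass and valve at (68,160), (122,172) and (177,180), contactor and capacitor at (347,172) and (401,158). The U-bend is untouched, so I'll hand in.

```bash
python3 -m pendant '0 0 0 0 0 0 -1;0 0 0 0 0 0 -1;0 0 0 0 0 0 -1;0 0 0 0 0 0 -1;0 0 0 0 0 0 -1;0 0 0 0 0 0 -1;0 0 0 0 0 0 -1;0 0 0 0 0 0 -1' && python3 -c "
from workcell import ctrl
print(ctrl.hand_in())"
```

```text
time: 24.6
eef_pos: [0.355, -0.0008, 0.2495]
tool_rot: [3.141, -0.0, 1.405]
contact_force: [0.1, 0.3, -0.2]
grip_width: 0.0941
grip_force: 0.0
the job is handed in; nothing more can be done
None
```

I handed the job in at about 25 s: all five parts looked upright in their correct pockets in the final pictures, and the arm never went near the bottle, spanner or U-bend; the hand-in returned no verdict.

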